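# Load the vial probe and set the clamp screw

## Task

Take the blue-headed probe from the rack and push it down into the amber vial until its head rests on the rim, then leave it standing there. Then turn the vial clamp's thumbscrew clockwise until it seats firmly, back it off a quarter turn, and finish still gripping the screw and holding it there. Leave the other probes and everything else on the table alone.

Things in the scene. Friction and masses are not known exactly. Their poses are not given: they have to be found in the camera images.
- blue_probe: The probe to load: steel shaft 7 mm thick, 50 mm long with a stepped tip 5 mm thick for the last 2 mm, under a round blue head 16 mm across and 30 mm tall with a black band; 80 mm tall in all, about 40 g. Stands upright and loose in one of the three rack holes, tip 10 mm above the table. Origin at the tip (centre of the underside), z up along the shaft
- blue_probe_head (a point): Place to grip the blue probe: on its axis inside the blue head, 66 mm above the tip, 14 mm below the head's top, 16 mm above the head's underside
- blue_probe_tip (a point): The lower end of the blue probe's shaft
- blue_probe_shoulder (a point): On the blue probe's axis at the underside of its head, 50 mm above the tip; it rests on the vial's rim when the probe is fully home
- orange_probe: Orange-headed steel probe standing upright in a rack hole, 80 mm tall, 40 g; same shape as the blue one. Bystander: leave it standing in the rack. Origin at its tip (underside), z up
- grey_probe: Grey-headed steel probe standing upright in a rack hole, 80 mm tall, 40 g; same shape as the blue one. Bystander: leave it standing in the rack. Origin at its tip (underside), z up
- rack: White rack block fixed to the table, 45 mm (x) x 170 mm (y) x 45 mm tall, with three holes 10 mm square and 35 mm deep in a row along its y axis at y = -60, 0 and 60 mm; each holds a probe. In it a probe's head spans 60 to 90 mm above the table. Origin at the centre of its underside
- fixture: Grey vial clamp fixed to the table: base plate 90 mm (x) x 170 mm (y) x 12 mm; at its y = +50 mm stands the amber vial, at y = -50 mm the thumbscrew, and an aluminium clamp bar 22 mm wide, its top 34 mm above the table, runs between them along y. Origin at the centre of the plate's underside
- vial_mouth (a point): Centre of the vial's round opening, at rim level, 72 mm above the table. The bore is 10 mm wide and 56 mm deep, straight down; a white collar 24 mm across surrounds the rim
- wing (a point): Black grip (wing) of the thumbscrew: a bar 36 mm long (own y), 14 mm wide (own x), 36 mm tall, 49 to 85 mm above the table, white pointer line on top towards its +y end. Origin on the vertical screw axis, 72 mm above the table: a good grip height, pads on the broad faces 14 mm apart. Below it a brass collar 30 mm across, top at 49 mm. Turns with the screw; does not rise or sink
- clamp_screw (a joint): Thumbscrew angle, rad: 0 = seated on its hard stop (wing along the fixture's y, pointer line towards the vial); grows as it is backed off counter-clockwise from above; 1.571 = a quarter turn off (wing across the clamp bar). Stops at 0 and 2.6. Starts 0.6 to 1.25 off the seat; about 0.06 N m of friction, stays where left; clockwise tightens
- dish: Bystander: covered culture dish, a flat white-lidded disc 60 mm across and 16 mm tall, loose on the table. Leave it alone. Origin at the centre of its underside
- flask: Bystander: clear culture flask lying flat, 75 x 50 x 26 mm, with a blue cap, loose on the table. Leave it alone. Origin at the centre of its underside
- reagent: Bystander: amber reagent jar 56 mm across, 110 mm tall, loose on the table. Leave it alone. Origin at the centre of its underside
- pot: Bystander: white sample pot with a yellow lid, 62 mm across, 64 mm tall, loose on the table. Leave it alone. Origin at the centre of its underside
- slide_box: Bystander: blue slide box 100 x 80 x 35 mm, loose on the table. Leave it alone. Origin at the centre of its underside
- tip_box: Bystander: green pipette-tip box with a clear lid, 120 x 85 x 60 mm, loose on the table. Leave it alone. Origin at the centre of its underside
Not all that is in view belongs to the job. What is shaped like the fixture but pink or red is not meant.

How it is judged:
On the way, in this order (a step that is already met when the one before it is completed fails the run):
1. the blue probe is fully home in the vial, its head on the rim, and let go of (horizontal distance between blue_probe_tip and vial_mouth below 0.005 m and z of blue_probe_shoulder in the frame of vial_mouth between -0.004 and 0.004 m and angle between blue_probe's own z axis and vertical below 0.12 rad and contact force between the fingers and blue_probe below 0.2 N), for 0.2 s.
2. the thumbscrew is seated (within 0.06 rad of its stop) (value of joint clamp_screw below 0.06 rad), for 0.1 s.
3. the thumbscrew is gripped and backed off a quarter turn (value of joint clamp_screw between 1.351 and 1.791 rad and contact force between the fingers and clamp_screw above 2 N), for 0.2 s.
At the end, for the whole second after the job is handed in: Fingers grip the wing (over 2 N), holding it still at 1.571 +/- 0.22 rad off its seat; blue probe untouched in the vial: tip within 5 mm of the axis, shoulder within 4 mm of the rim, tilt under 0.12 rad; other probes within 20 mm and bystanders within 25 mm of their starts (all of step 1 and all of step 3 and contact force between the arm and blue_probe below 0.2 N and velocity of joint clamp_screw between -0.1 and 0.1 rad/s and distance of each of orange_probe, grey_probe from where it was at the start of the episode below 0.02 m and distance of each of dish, flask, reagent, pot, slide_box, tip_box from where it was at the start of the episode below 0.025 m); the arm keeps its last pose, push and grip.
It fails at once if another probe is lifted out of, or knocked over in, the rack (distance of any of orange_probe, grey_probe from where it was at the start of the episode above 0.02 m).
It fails at once if a bystander on the table is shifted by more than 25 mm or tipped over (distance of any of dish, flask, reagent, pot, slide_box, tip_box from where it was at the start of the episode above 0.025 m or angle between any of dish, flask, reagent, pot, slide_box, tip_box's own z axis and vertical above 0.5 rad).
It also fails if it takes over 56 s, if anything falls off the work surface, if the arm or the gripper's body presses on something with over 40 N, if the wrist force passes 120 N, or if a joint passes its speed limit or range.

## Robot

A 6-joint arm with a two-finger parallel gripper is mounted at the origin on the work surface. World frame = base frame: x ahead of the robot, y to its left, z up, the work surface at z = 0. Lengths are in m, angles in rad, forces in N, time in s.
With the tool pointing down it reaches from about 0.425 to 0.925 m from the base axis. Payload 12.5 kg.
Tool frame: the origin (TCP) lies on the mounting face of the last link; the fingertips stand 173 mm ahead of it and the grasp point (between the pads) lies 155 mm ahead of it; y points along the fingers, z is the direction in which the jaws open and shut, and the axes are right-handed (so a half turn about y gives the same grasp; the last joint's range is limited). The gripper opens to 85 mm and grips with 20 to 120 N. Pads are 22 mm wide; open, the fingers measure 114 mm over their backs; the gripper's body (76 mm by 85 mm) begins 54 mm behind the grasp point. The pads swing forward as they close: fully open they stand 13 mm farther back than shut.
Start: joints at [1.039, 0.491, 1.559, -0, 1.092, -0.106], TCP at [0.258, 0.569, 0.405] pointing down, gripper open.
Joint ranges: [-3.1, 3.1], [-0.84, 2.19], [0.05, 2.79], [-1.13, 4.28], [0.06, 2.93], [-2.69, 2.69]. Speed limits (rad/s): [2.22, 2.22, 2.79, 3.14, 3.14, 3.14].

## Interface

Orientations are given as a rotation vector (axis times angle).
In Python, from rig import * gives the robot as it stands.
- The arm moves only by the tool send_rows, never from a script. Its argument "targets" is one flat list of numbers, 7 for each row, row after row: the opening, from 0 (shut) to 1 (fully open), then the shift along the tool's x, y, z in cm, then the turn, a rotation vector about the tool's x, y, z in rad. A call has 1 to 10 rows; each row shifts and turns the pose as measured when the row begins, along the tool's axes as they then stand; what a row does not reach is not made up. A row lasts 1/10 s, in which the tool goes at most 50 mm and 8.59 degrees, less where a joint would pass 70% of its speed; a pose out of reach is approached as far as the arm can. A call with a gripper value outside its range is refused whole. The fingers move at their own pace and stop on an object; "grip_force" is the grip in N (left out, the last holds). Time passes only in rows, so rows that do not move let the fingers close. It gives the time, the measured TCP pose, the force and the opening at its end, in the units of the state.
- read_state(): the state, without advancing time (a new reading comes with each control period).
- camera(name): name is "scene" or "side" or "wrist"; returns the picture (400x640x3 uint8, blue, green, red); there is no depth.
- camera_params(name): a dict with "intrinsics" (3x3 intrinsics, pixels), "rvec" (rotation vector, rad) and "tvec" (3), from world to camera coordinates, as OpenCV has them. Camera axes: x right, y down, z forward; pixel columns grow to the right and rows downward; lengths in m; the calibration is good to about 2 mm. A picture is of the moment at which its call begins: read the wrist's pose just before it. camera_params takes no time and is no camera call; for the wrist camera it gives the pose at the moment of the call.
- finish_job(): hands the job in, once; it reports no verdict.
Trained networks look in the newest picture that a camera, given by its name, has taken for a name from the list of things; names that differ only in an ending like _2 or _b are one class to them, and where a whole thing is asked for, a point or a joint stands for the part that bears it (a point fixed in the world has none). Each returns a list of dicts, best first, with "confidence" (0 to 1); they miss things now and then, are a little off and sometimes report something else, mostly with a low value. They report only what shows in the picture. A call takes as long as a camera call. They do not tell look-alikes from the thing itself.
- boxes_of(camera, label): "point" ([column, row] in pixels, amid what is visible of it).
- outline_of(camera, label): "region" (400x640 bool, what is visible of it) and "point" ([column, row] in pixels, amid what is visible of it).
The state is a dict: "clock": time; "joints": joint angles; "joint_vel": joint speeds; "joint_torque": joint torques, N m; "eef_pos": TCP position; "orientation": TCP orientation; "wrist_force": force on the tool from outside, world axes, zero at the start; "moment": the same for the moment, N m; "gripper_width": finger opening in m.
Only numpy, scipy, OpenCV 4.12 (cv2) and the standard library are available. Lean on these libraries where they do the work, as an engineer would, in place of code of your own. Each camera call takes 0.05 s, during which the arm holds its last target. There are 200 camera calls.

## Working session

There is one attempt and no reset: what is moved stays moved. The work goes in short steps, Python scripts to look and compute and a tool call to move; the robot and the scene stay as the last step left them, time stands still between calls to the robot, and variables do not carry over. Pictures are saved under pics/ and viewed, about 8 in all and at most 12, crops included, and the job is handed in when it is done.

Besides the shell and the picture viewer there is one more tool, called after "Emit:" as name(argument=value, ...) on one line, values as JSON. send_rows: Moves the arm, as the interface text tells. Its arguments: {"type":"object","properties":{"targets":{"type":"array"},"grip_force":{"type":"number"}},"required":["targets"]}

```bash
mkdir -p pics; ls
python3 - <<'E'
from rig import *
import cv2,numpy as np
s=read_state();print(s)
ims=[camera(n) for n in("scene","side")]
for n,i in zip(("scene","side"),ims):
    cv2.imwrite(f"pics/{n}0.png",i);p=camera_params(n);print(n,p)
E
```

```text
pics
{'clock': 0.0, 'joints': array([ 1.03939109e+00,  4.91578217e-01,  1.55948797e+00,  2.01920512e-05,
        1.09170826e+00, -1.05596376e-01]), 'joint_vel': array([-1.63265643e-03, -1.42955162e-03,  3.19203639e-03, -7.72776437e-05,
       -1.18970222e-04, -1.66057044e-05]), 'joint_torque': array([ 5.32239610e-04, -6.18467689e+01, -2.61591500e+01, -1.71415145e-04,
        4.15918199e-03,  2.77967183e-05]), 'eef_pos': array([0.25811568, 0.56916546, 0.40410277]), 'orientation': array([-1.54599216,  0.33433636, -0.33372446]), 'wrist_force': array([ 0.09005119, -0.09550409,  0.67656425]), 'moment': array([-0.02922211,  0.03966926,  0.03906253]), 'gripper_width': 0.08527836497080771}
scene {'intrinsics': array([[420.53631353,   0.        , 314.99218407],
       [  0.        , 420.53631353, 204.92768945],
       [  0.        ,   0.        ,   1.        ]]), 'rvec': array([ 1.98280642,  1.78220046, -0.55082485]), 'tvec': array([-0.06411889, -0.42318191,  1.5840537 ])}
side {'intrinsics': array([[370.86728712,   0.        , 314.53603369],
       [  0.        , 370.86728712, 204.90403836],
       [  0.        ,   0.        ,   1.        ]]), 'rvec': array([ 2.21543844, -0.23310539,  0.14553885]), 'tvec': array([-0.53259864,  0.12396534,  0.93043731])}
```

View pics/scene0.png

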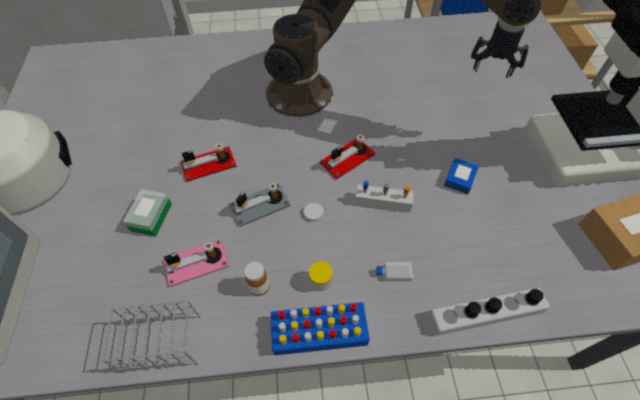

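View pics/side0.png

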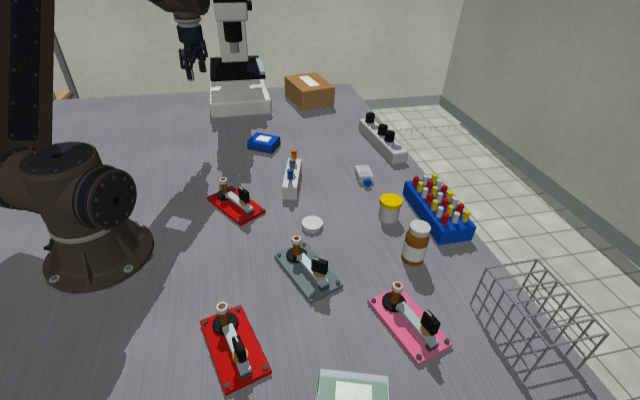

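The scene shows four clamp-like things: red (208,163), red (348,157), pink (196,263) and grey (260,204). The grey one fits the description. The rack is at (385,196), with the blue probe at its left end (366,187). I'll confirm this in one enlarged mosaic and run the detectors.

```bash
cat > h.py <<'E'
from rig import *
import cv2,numpy as np
def P(n):
    p=camera_params(n);return p["intrinsics"],cv2.Rodrigues(p["rvec"])[0],np.array(p["tvec"]).ravel()
def ray(n,px):
    K,R,t=P(n);d=R.T@np.linalg.solve(K,[px[0],px[1],1.]);return -R.T@t,d
def at_z(n,px,z):
    c,d=ray(n,px);return c+d*(z-c[2])/d[2]
def proj(n,X):
    p=camera_params(n);return cv2.projectPoints(np.atleast_2d(X).astype(float),p["rvec"],p["tvec"],p["intrinsics"],None)[0][:,0]
def tri(a,b):
    # least squares ray intersection, (cam,px) pairs; returns point and ray gap
    (c1,d1),(c2,d2)=ray(*a),ray(*b)
    s=np.linalg.lstsq(np.c_[d1,-d2],c2-c1,rcond=None)[0];p,q=c1+s[0]*d1,c2+s[1]*d2
    return (p+q)/2,np.linalg.norm(p-q)
E
python3 - <<'E'
from h import *
im={n:camera(n) for n in("scene","side")}
c=lambda n,x,y,w,h,k:cv2.resize(im[n][y:y+h,x:x+w],None,fx=k,fy=k,interpolation=cv2.INTER_CUBIC)
a=np.hstack([c("scene",225,170,80,60,5),c("scene",345,165,80,60,5)])
b=np.hstack([c("side",265,225,100,75,4),c("side",255,140,100,75,4)])
cv2.imwrite("pics/crop1.png",np.vstack([a,b]))
for n in im:
    for l in("blue_probe","orange_probe","grey_probe","vial_mouth","wing","rack","fixture","dish","tip_box","reagent","pot","slide_box","flask"):
        print(n,l,[(np.round(d["point"],1).tolist(),round(d["confidence"],2)) for d in boxes_of(n,l)][:5])
print(read_state()["clock"])
E
```

```text
scene blue_probe [([395.5, 267.9], 0.31)]
scene orange_probe [([406.6, 189.6], 0.63)]
scene grey_probe [([405.0, 189.1], 0.71), ([386.6, 191.3], 0.42)]
scene vial_mouth [([194.8, 261.1], 0.97), ([206.7, 159.2], 0.95), ([258.6, 200.6], 0.75)]
scene wing [([335.0, 152.7], 0.59), ([173.5, 258.8], 0.48)]
scene rack [([381.8, 199.4], 0.76)]
scene fixture [([206.6, 159.6], 0.79), ([196.3, 262.4], 0.72), ([345.8, 158.1], 0.67), ([257.7, 203.6], 0.56)]
scene dish [([310.7, 207.7], 0.61)]
scene tip_box [([145.3, 210.6], 0.76), ([256.6, 279.9], 0.68)]
scene reagent [([258.5, 280.7], 0.66)]
scene pot [([321.3, 275.4], 0.8)]
scene slide_box [([461.2, 174.9], 0.67), ([369.5, 184.6], 0.17)]
scene flask [([395.5, 269.3], 0.58), ([322.7, 277.1], 0.36)]
side blue_probe [([290.6, 173.4], 0.54)]
side orange_probe [([295.6, 152.7], 0.36)]
side grey_probe []
side vial_mouth [([237.7, 204.6], 0.7), ([231.6, 348.6], 0.69), ([411.4, 326.0], 0.67), ([305.4, 267.5], 0.56)]
side wing [([320.4, 265.7], 0.77), ([236.7, 351.3], 0.7), ([243.6, 198.8], 0.66), ([425.7, 324.0], 0.57)]
side rack [([292.1, 181.2], 0.92)]
side fixture [([306.3, 270.2], 0.92), ([406.9, 322.8], 0.69), ([233.2, 201.9], 0.58), ([233.4, 349.3], 0.56), ([292.2, 183.0], 0.41)]
side dish [([313.8, 222.0], 0.77), ([318.5, 265.6], 0.35)]
side tip_box [([349.5, 386.6], 0.77)]
side reagent [([413.8, 245.0], 0.66)]
side pot [([389.6, 207.3], 0.84)]
side slide_box [([264.4, 143.5], 0.65), ([288.8, 171.7], 0.17)]
side flask [([363.8, 173.3], 0.53)]
1.5
```

View pics/crop1.png

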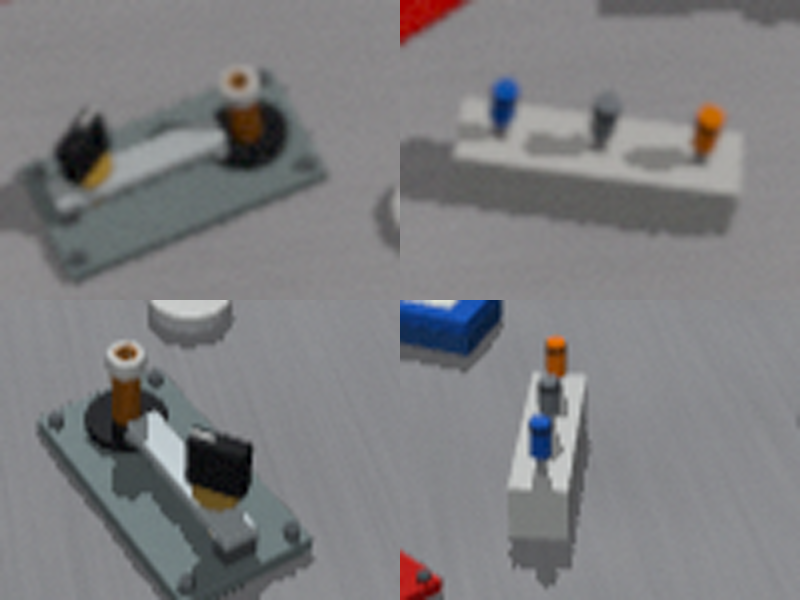

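Run:
```python
from h import *
for nm,a,b,z in (("blue top",(365.8,181.7),(290,170.3),.09),("vial",(273,185.2),(296.2,238.3),.072)):
    print(nm,tri(("scene",a),("side",b)),at_z("scene",a,z),at_z("side",b,z))
# plate corners (scene crop): top surface z=.012 ; rack top corners z=.045
for q in [(75,281),(326,175),(265,70),(38,168)]: print("plate",at_z("scene",(225+q[0]/5,170+q[1]/5),.012))
for q in [(40,420-300),(312,545-300),(165,372-300)]: print("plate side",at_z("side",(265+q[0]/4,225+q[1]/4),.012))
for q in [(55,157),(340,193),(343,135),(62,98)]: print("rack",at_z("scene",(345+q[0]/5,165+q[1]/5),.045))
for nm in("orange",):print(at_z("scene",(345+309/5,165+110/5),.09))
for l,a,z in (("wing",(242,195.5),.085),): print(l,at_z("scene",a,z),at_z("side",(265+222/4,225+135/4),.085))
for l,a in (("dish",(312,211)),("pot",(321,272)),("reag",(258,280)),("red",(348,157)),("slide",(461,175))): print(l,at_z("scene",a,.02))
print("wrist",P("wrist"))
s=read_state();print(s["eef_pos"],cv2.Rodrigues(s["orientation"])[0].round(3))
```

```text
blue top (array([0.50562483, 0.16438067, 0.08862512]), np.float64(0.0018829406732906878)) [0.50559797 0.16465219 0.09      ] [0.5057732  0.16091379 0.09      ]
vial (array([ 0.4735598 , -0.110055  ,  0.06957352]), np.float64(0.0023943023653570823)) [ 0.47412039 -0.10926664  0.072     ] [ 0.47381492 -0.11392772  0.072     ]
plate [ 0.56961724 -0.21804733  0.012     ]
plate [ 0.5108864  -0.06407162  0.012     ]
plate [ 0.4268141  -0.09708777  0.012     ]
plate [ 0.48583816 -0.24049978  0.012     ]
plate side [ 0.42225239 -0.09961108  0.012     ]
plate side [ 0.56108233 -0.22978152  0.012     ]
plate side [ 0.50742717 -0.07234888  0.012     ]
rack [0.52404325 0.1356172  0.045     ]
rack [0.56861963 0.29934368 0.045     ]
rack [0.52759065 0.31074552 0.045     ]
rack [0.48112493 0.14667039 0.045     ]
[0.53803357 0.27993051 0.09      ]
wing [ 0.51062128 -0.2000403   0.085     ] [ 0.51186348 -0.20356192  0.085     ]
dish [ 5.45192226e-01 -5.91666516e-06  2.00000000e-02]
pot [0.74628521 0.00515493 0.02      ]
reag [ 0.75113133 -0.16840213  0.02      ]
red [0.34890839 0.13816746 0.02      ]
slide [0.46307771 0.48313823 0.02      ]
wrist (array([[347.45951166,   0.        , 314.2676867 ],
       [  0.        , 347.45951166, 197.63228611],
       [  0.        ,   0.        ,   1.        ]]), array([[ 4.12662977e-01,  9.10883481e-01, -7.42893587e-04],
       [ 8.63716977e-01, -3.91035553e-01,  3.17937384e-01],
       [ 2.89313413e-01, -1.31842637e-01, -9.48111422e-01]]), array([-0.62456431, -0.04088171,  0.38147264]))
[0.25812155 0.56918833 0.4047142 ] [[ 0.911  0.     0.413]
 [-0.413  0.     0.911]
 [ 0.    -1.     0.   ]]
```

```bash
cat >> h.py <<'E'
from scipy.spatial.transform import Rotation as Ro
def down(jaw):  # tool pointing down with the jaw axis (tool z) at world angle jaw
    c,s=np.cos(jaw),np.sin(jaw);return np.c_[[s,-c,0],[0,0,-1],[c,s,0]]
def plan(goal,jaw,n,op):
    """print n rows (opening, tool cm, tool rotvec) from the measured pose to TCP goal"""
    s=read_state();R0=cv2.Rodrigues(s["orientation"])[0];p=s["eef_pos"]
    w=Ro.from_matrix(R0.T@down(jaw)).as_rotvec()
    out=[]
    for i in range(n):
        R=R0@Ro.from_rotvec(w*i/n).as_matrix()
        out.append([op,*(R.T@(np.array(goal)-p)/n*100).round(2),*(w/n).round(3)])
    for r in out: print(r)
    j=s["joints"];print("clock",s["clock"],"jaw now",np.arctan2(R0[1,2],R0[0,2]).round(3),"j",j.round(2),"tilt",(-R0[2,1]).round(5),"tot turn",w.round(3))
E
python3 - <<'E'
from h import *
R=P("wrist");print("cam",-R[1].T@R[2])
plan([.506,.164,.36],-.27,10,1)
E
```

```text
cam [0.18267965 0.60321347 0.3742124 ]
[1, np.float64(3.93), np.float64(0.45), np.float64(-2.67), np.float64(-0.0), np.float64(0.142), np.float64(-0.0)]
[1, np.float64(4.27), np.float64(0.45), np.float64(-2.09), np.float64(-0.0), np.float64(0.142), np.float64(-0.0)]
[1, np.float64(4.52), np.float64(0.45), np.float64(-1.46), np.float64(-0.0), np.float64(0.142), np.float64(-0.0)]
[1, np.float64(4.68), np.float64(0.45), np.float64(-0.81), np.float64(-0.0), np.float64(0.142), np.float64(-0.0)]
[1, np.float64(4.75), np.float64(0.45), np.float64(-0.14), np.float64(-0.0), np.float64(0.142), np.float64(-0.0)]
[1, np.float64(4.72), np.float64(0.45), np.float64(0.53), np.float64(-0.0), np.float64(0.142), np.float64(-0.0)]
[1, np.float64(4.6), np.float64(0.45), np.float64(1.19), np.float64(-0.0), np.float64(0.142), np.float64(-0.0)]
[1, np.float64(4.39), np.float64(0.45), np.float64(1.83), np.float64(-0.0), np.float64(0.142), np.float64(-0.0)]
[1, np.float64(4.08), np.float64(0.45), np.float64(2.43), np.float64(-0.0), np.float64(0.142), np.float64(-0.0)]
[1, np.float64(3.7), np.float64(0.45), np.float64(2.98), np.float64(-0.0), np.float64(0.142), np.float64(-0.0)]
clock 1.5 jaw now 1.145 j [ 1.04  0.49  1.56 -0.    1.09 -0.11] tilt 1.0 tot turn [-0.     1.415 -0.   ]
```

Emit:
send_rows(targets=[1, 3.9, 0.45, -2.7, 0, 0.142, 0, 1, 4.3, 0.45, -2.1, 0, 0.142, 0, 1, 4.5, 0.45, -1.5, 0, 0.142, 0, 1, 4.7, 0.45, -0.8, 0, 0.142, 0, 1, 4.75, 0.45, -0.1, 0, 0.142, 0, 1, 4.7, 0.45, 0.5, 0, 0.142, 0, 1, 4.6, 0.45, 1.2, 0, 0.142, 0, 1, 4.4, 0.45, 1.8, 0, 0.142, 0, 1, 4.1, 0.45, 2.4, 0, 0.142, 0, 1, 3.7, 0.45, 3, 0, 0.142, 0])

```text
clock: 2.5
eef_pos: [0.5016, 0.1471, 0.3588]
orientation: [-1.034, 1.44, -1.439]
wrist_force: [0.3, 1.4, 0.8]
gripper_width: 0.0857
```

Run:
```python
from h import *
import time
s=read_state();im=camera("wrist");cv2.imwrite("pics/w1.png",im)
# blue-head pixels
hsv=cv2.cvtColor(im,cv2.COLOR_BGR2HSV)
m=cv2.inRange(hsv,(105,120,60),(128,255,255));n,_,st,c=cv2.connectedComponentsWithStats(m)
for i in range(1,n):
    if st[i,4]>40: print(st[i],c[i].round(1))
print("proj blue top/tip", proj("wrist",[[.506,.163,.09],[.506,.163,.06]]).round(1))
print([(d["point"],d["confidence"]) for d in boxes_of("wrist","blue_probe")])
plan([.506,.164,.36],-.27,2,1)
print(read_state()["joint_vel"].round(3))
```

```text
[575  54  35  25 680] [592.   67.2]
[303 163  21  30 480] [313.  177.9]
proj blue top/tip [[306.4 174.7]
 [307.  165.1]]
[([313.8, 177.1], 0.65), ([590.1, 23.9], 0.21)]
[1, np.float64(-0.96), np.float64(-0.08), np.float64(-0.17), np.float64(-0.002), np.float64(-0.027), np.float64(-0.002)]
[1, np.float64(-0.96), np.float64(-0.08), np.float64(-0.15), np.float64(-0.002), np.float64(-0.027), np.float64(-0.002)]
clock 2.6 jaw now -0.324 j [0.15 0.4  1.86 0.   0.87 0.48] tilt 0.99998 tot turn [-0.003 -0.054 -0.005]
[ 0.091 -0.021  0.026  0.019  0.014 -0.053]
```

View pics/w1.png

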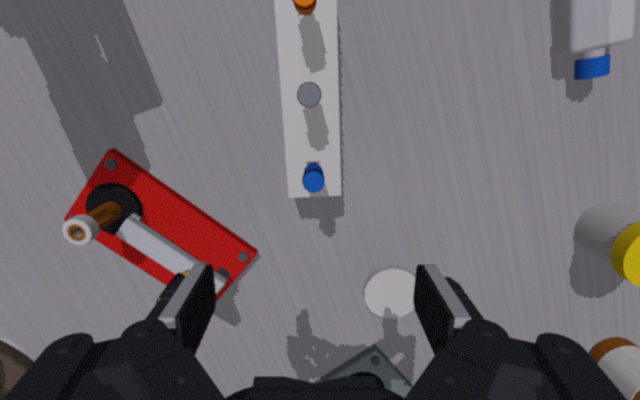

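The wrist view shows the rack with blue at (313,178), grey at (309,94) and orange at (304,5). The red fixture is at left and the dish at (395,293). I'll move over the blue probe and re-measure with the arm at rest.

Run:
```python
from h import *
print(at_z("wrist",(313.5,182),.09),at_z("wrist",(309,94),.09), at_z("wrist",(313,177.5),.076))
t=at_z("wrist",(313.5,182),.09)
plan([t[0],t[1],.31],-.27,3,1)
```

```text
[0.5071823  0.15894115 0.09      ] [0.52352643 0.21674987 0.09      ] [0.50671292 0.15864098 0.076     ]
[1, np.float64(-0.48), np.float64(1.61), np.float64(-0.03), np.float64(-0.001), np.float64(-0.018), np.float64(-0.002)]
[1, np.float64(-0.48), np.float64(1.61), np.float64(-0.02), np.float64(-0.001), np.float64(-0.018), np.float64(-0.002)]
[1, np.float64(-0.49), np.float64(1.61), np.float64(-0.01), np.float64(-0.001), np.float64(-0.018), np.float64(-0.002)]
clock 2.6 jaw now -0.324 j [0.15 0.4  1.86 0.   0.87 0.48] tilt 0.99998 tot turn [-0.003 -0.054 -0.005]
```

Emit:
send_rows(targets=[1, -0.5, 1.6, 0, 0, -0.018, 0, 1, -0.5, 1.6, 0, 0, -0.018, 0, 1, -0.5, 1.6, 0, 0, -0.018, 0, 1, 0, 0, 0, 0, 0, 0], grip_force=40)

```text
clock: 3.0
eef_pos: [0.5084, 0.1587, 0.3096]
orientation: [-1.062, 1.403, -1.404]
wrist_force: [0.7, 0.1, 0.2]
gripper_width: 0.0856
```

```bash
cat >> h.py <<'E'
def bluetop(jaw=-.275,z=.09,op=1,n=3,tz=.235):
    "fit the blue head's silhouette: hull of projected top and underside rims against the blue blob"
    im=camera("wrist");hsv=cv2.cvtColor(im,cv2.COLOR_BGR2HSV)
    m=cv2.inRange(hsv,(105,120,50),(128,255,255));k,_,st,c=cv2.connectedComponentsWithStats(m)
    return im,[(st[i].tolist(),c[i].round(1).tolist()) for i in range(1,k) if st[i,4]>60]
def sil(x,y,zt,r=.008,h=.03):
    a=np.linspace(0,2*np.pi,40);ring=np.c_[x+r*np.cos(a),y+r*np.sin(a)]
    q=proj("wrist",np.vstack([np.c_[ring,0*a+zt],np.c_[ring,0*a+zt-h]]));return q.min(0).round(1),q.max(0).round(1)
E
python3 - <<'E'
from h import *
im,b=bluetop();print(b);cv2.imwrite("pics/w2.png",im)
print(sil(.507,.159,.09)); print(proj("wrist",[.507,.159,.09]))
cv2.imwrite("pics/w2c.png",cv2.resize(im[150:300,240:400],None,fx=4,fy=4))
plan([.507,.159,.235],-.275,3,1)
E
```

```text
[([613, 90, 27, 24, 596], [626.3, 101.9]), ([296, 199, 25, 40, 783], [308.0, 218.9])]
(array([297.7, 199.4]), array([324.6, 240.4]))
[[311.16885177 228.14506321]]
[1, np.float64(0.02), np.float64(2.52), np.float64(-0.07), np.float64(-0.002), np.float64(0.002), np.float64(-0.002)]
[1, np.float64(0.01), np.float64(2.52), np.float64(-0.06), np.float64(-0.002), np.float64(0.002), np.float64(-0.002)]
[1, np.float64(0.01), np.float64(2.52), np.float64(-0.06), np.float64(-0.002), np.float64(0.002), np.float64(-0.002)]
clock 3.05 jaw now -0.27 j [0.18 0.48 1.89 0.   0.76 0.45] tilt 0.99996 tot turn [-0.006  0.005 -0.006]
```

View pics/w2c.png

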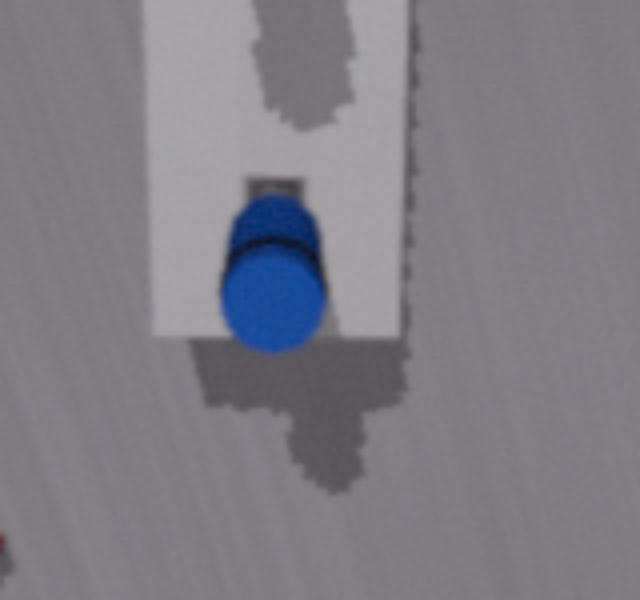

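The crop shows the blue probe, dark band included, standing at the end hole of the white rack, with its top centre near pixel (308,220). The other probes are grey and orange, so this is the one meant. Descending to grip it 4–6 mm above the suggested point so the fingertips stay clear of the vial collar.

Emit:
send_rows(targets=[1, 0, 2.5, -0.1, 0, 0, 0, 1, 0, 2.5, -0.1, 0, 0, 0, 1, 0, 2.3, -0.1, 0, 0, 0, 1, 0, 0, 0, 0, 0, 0, 0, 0, 0, 0, 0, 0, 0, 0, 0, 0, 0, 0, 0, 0, 0, 0, 0, 0, 0, 0, 0, 0, 0, 0, 0, 0, 0, 0], grip_force=30)

```text
clock: 3.85
eef_pos: [0.5073, 0.1613, 0.2446]
orientation: [-1.05, 1.394, -1.406]
wrist_force: [0.2, 0.4, -0.0]
gripper_width: 0.0281
```

Emit:
send_rows(targets=[0.5, 0, 0, 0, 0, 0, 0, 0.5, 0, 0.5, 0, 0, 0, 0, 0.5, 0, 0.4, 0, 0, 0, 0])

```text
clock: 4.15
eef_pos: [0.5077, 0.1614, 0.2367]
orientation: [-1.047, 1.392, -1.406]
wrist_force: [-0.3, -0.2, -0.3]
gripper_width: 0.0426
```

Run:
```python
from h import *
s=read_state();print(s["clock"],s["eef_pos"],s["gripper_width"],s["wrist_force"].round(1));plan([.5054,.1594,.237],-.275,1,.4)
```

```text
4.15 [0.50768049 0.16140345 0.23665839] 0.04264000966576592 [-0.3 -0.2 -0.3]
[0.4, np.float64(0.25), np.float64(-0.04), np.float64(-0.17), np.float64(-0.02), np.float64(0.006), np.float64(-0.013)]
clock 4.15 jaw now -0.269 j [0.18 0.6  1.94 0.   0.58 0.45] tilt 0.99973 tot turn [-0.02   0.006 -0.013]
```

Emit:
send_rows(targets=[0.4, 0.25, 0, -0.2, -0.02, 0.006, -0.013, 0, 0, 0, 0, 0, 0, 0, 0, 0, 0, 0, 0, 0, 0, 0, 0, 0, 0, 0, 0, 0, 0, 0, 0, 0, 0, 0, 0])

```text
clock: 4.65
eef_pos: [0.5048, 0.1593, 0.2357]
orientation: [-1.071, 1.412, -1.409]
wrist_force: [-0.7, 0.9, 0.1]
gripper_width: 0.015
```

Run:
```python
from h import *
s=read_state();print(s["clock"],s["eef_pos"],s["gripper_width"],s["wrist_force"].round(1));plan([.5054,.1594,.287],-.275,2,.0)
```

```text
4.65 [0.5047527  0.15932351 0.23572301] 0.014971317475842934 [-0.7  0.9  0.1]
[0.0, np.float64(-0.01), np.float64(-2.56), np.float64(0.02), np.float64(0.002), np.float64(-0.0), np.float64(0.001)]
[0.0, np.float64(-0.01), np.float64(-2.56), np.float64(0.03), np.float64(0.002), np.float64(-0.0), np.float64(0.001)]
clock 4.65 jaw now -0.275 j [ 0.18  0.6   1.95 -0.    0.6   0.46] tilt 0.99999 tot turn [ 0.004 -0.     0.002]
```

Emit:
send_rows(targets=[0, 0, -2, 0, 0, 0, 0, 0, 0, -2.5, 0, 0, 0, 0, 0, 0, -3, 0, 0, 0, 0, 0, 0, -2.5, 0, 0, 0, 0, 0, 0, 0, 0, 0, 0, 0])

```text
clock: 5.15
eef_pos: [0.5055, 0.1593, 0.3383]
orientation: [-1.072, 1.412, -1.408]
wrist_force: [-0.2, 0.2, -1.2]
gripper_width: 0.0149
```

Emit:
send_rows(targets=[0, 4, 0, 0.5, 0, 0, 0, 0, 4, 0, 0.5, 0, 0, 0, 0, 4, 0, 0.5, 0, 0, 0, 0, 4, 0, 0.5, 0, 0, 0, 0, 4, 0, 0.5, 0, 0, 0, 0, 4, 0, 0.6, 0, 0, 0, 0, 4, 0, 0.6, 0, 0, 0, 0, 3.5, 0, 0.6, 0, 0, 0, 0, 0, 0, 0, 0, 0, 0])

```text
clock: 6.05
eef_pos: [0.4588, -0.1661, 0.3334]
orientation: [-1.076, 1.411, -1.403]
wrist_force: [0.4, -0.1, 0.2]
gripper_width: 0.0149
```

Run:
```python
from h import *
s=read_state();print(s["clock"],s["eef_pos"],s["gripper_width"],s["wrist_force"].round(1));im=camera("wrist")
cv2.imwrite("pics/w3.png",im)
print("vial mouth pred",proj("wrist",[.474,-.111,.072]).round(1))
q=s["eef_pos"];print("tip pred",proj("wrist",[q[0],q[1],q[2]-.2257]).round(1))
plan([.474,-.111,.326],-.275,1,0)
```

```text
6.05 [ 0.45878435 -0.16606744  0.33336536] 0.014917093815115726 [ 0.4 -0.1  0.2]
vial mouth pred [[320. 122.]]
tip pred [[319.9 224.3]]
[0, np.float64(-5.58), np.float64(0.71), np.float64(0.05), np.float64(0.009), np.float64(0.005), np.float64(0.002)]
clock 6.1 jaw now -0.27 j [-0.48  0.4   1.97 -0.01  0.79 -0.21] tilt 0.99996 tot turn [0.009 0.005 0.002]
```

View pics/w3.png

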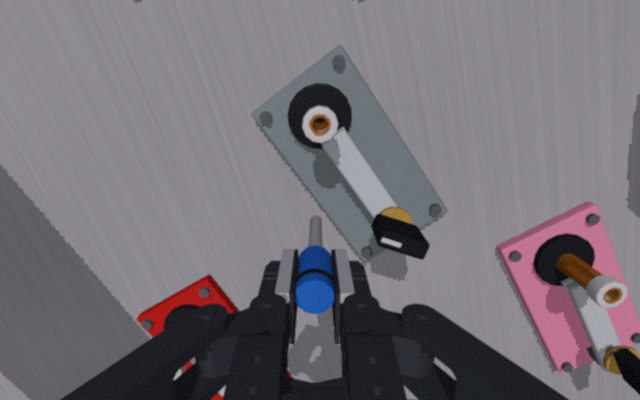

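Run:
```python
from h import *
im=cv2.imread("pics/w3.png")
cv2.imwrite("pics/w3c.png",np.hstack([cv2.resize(im[100:150,295:345],None,fx=7,fy=7,interpolation=cv2.INTER_CUBIC),cv2.resize(im[205:255,290:340],None,fx=7,fy=7,interpolation=cv2.INTER_CUBIC)]))
g=im[105:147,295:345].astype(int);w=(g.min(2)>150).astype(np.uint8)
k,_,st,c=cv2.connectedComponentsWithStats(w);print([(st[i].tolist(),c[i]+[295,105]) for i in range(1,k) if st[i,4]>30])
cs=max(cv2.findContours(w,0,1)[0],key=len);print("ellipse",cv2.fitEllipse(cs))
for n in range(1): print([ (d["point"],d["confidence"]) for d in boxes_of("wrist","blue_probe_tip")],[ (d["point"],d["confidence"]) for d in boxes_of("wrist","vial_mouth")],[ (d["point"],d["confidence"]) for d in boxes_of("wrist","wing")])
```

```text
[([8, 2, 34, 35, 536], array([319.69402985, 123.6641791 ])), ([39, 26, 11, 16, 115], array([340.63478261, 138.56521739]))]
ellipse ((24.625823974609375, 18.949411392211914), (33.11997985839844, 34.0966796875), 177.1336212158203)
[([313.7, 272.1], 0.89)] [([575.5, 290.3], 0.9), ([352.3, 158.7], 0.69)] [([627.7, 365.4], 0.95), ([397.2, 234.3], 0.72)]
```

View pics/w3c.png

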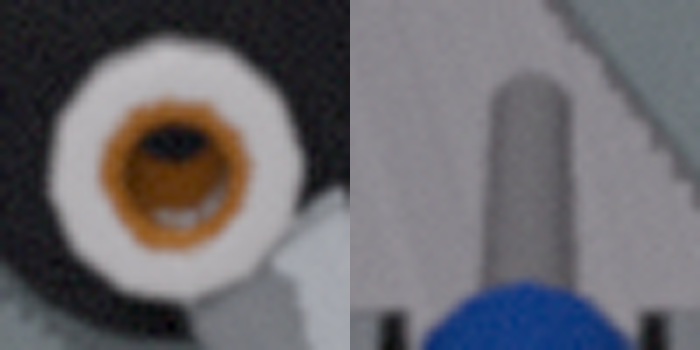

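Run:
```python
from h import *
s=read_state();q=s["eef_pos"];zt=q[2]-.2257
R=cv2.Rodrigues(s["orientation"])[0]; ax=-R[:,1]
print("axis",ax.round(4), "eef",q.round(4),"tip z",zt.round(4))
a=np.linspace(0,6.283,60)
def pred(x,y):
    b=np.array([x,y,zt]);X=np.vstack([b+np.c_[.0035*np.cos(a),.0035*np.sin(a),0*a+.002],b+np.c_[.0025*np.cos(a),.0025*np.sin(a),0*a]])
    p=proj("wrist",X);l=proj("wrist",b+[0,0,.004])[0];return np.array([l[0],p[:,1].min()])
from scipy.optimize import fsolve
tip=fsolve(lambda v:pred(*v)-[315.4,215.2],q[:2]);print("tip xy cam",tip,"minus eef",tip-q[:2])
v=at_z("wrist",(319.7,123.9),.072)[:2];print("vial",v)
d=v-tip;print("TCP move",d); g=q[:2]+d;print("goal",g)
# head top check for tilt
print("head top pred from tip", proj("wrist",[tip[0],tip[1],zt+.08]).round(1))
plan([g[0],g[1],.326],-.275,2,0)
# wing: pointer
print("wing top", at_z("wrist",(400,236),.085), "pointer",at_z("wrist",(391.5,242),.085))
```

```text
axis [ 8.7e-03 -5.0e-04  1.0e+00] eef [ 0.4592 -0.1621  0.3337] tip z 0.108
tip xy cam [ 0.457448   -0.15978159] minus eef [-0.00172768  0.00233337]
vial [ 0.47378813 -0.10961923]
TCP move [0.01634013 0.05016235]
goal [ 0.47551581 -0.1119526 ]
head top pred from tip [[314.5 297.7]]
[0, np.float64(-2.64), np.float64(0.38), np.float64(0.13), np.float64(0.004), np.float64(0.004), np.float64(0.001)]
[0, np.float64(-2.64), np.float64(0.38), np.float64(0.12), np.float64(0.004), np.float64(0.004), np.float64(0.001)]
clock 6.25 jaw now -0.267 j [-0.47  0.39  1.97 -0.    0.79 -0.2 ] tilt 0.99996 tot turn [0.008 0.008 0.002]
wing top [ 0.50772362 -0.19581641  0.085     ] pointer [ 0.50121377 -0.19877313  0.085     ]
```

```bash
cat >> h.py <<'E'
def vialmeas(px0,hw=26):
    im=camera("wrist");u,v=[int(round(t)) for t in px0]
    g=im[v-hw:v+hw,u-hw:u+hw].astype(int);w=(g.min(2)>150).astype(np.uint8)
    cs=max(cv2.findContours(w,0,1)[0],key=len);e=cv2.fitEllipse(cs);return im,np.array(e[0])+[u-hw,v-hw],e[1]
E
python3 - <<'E'
from h import *
s=read_state();q=s["eef_pos"]
im,c,ax=vialmeas(proj("wrist",[.474,-.111,.072])[0]);print(c,ax,q)
s2=read_state()["eef_pos"];print("moved",s2-q)
g=im[205:232,300:332];gg=cv2.cvtColor(g,cv2.COLOR_BGR2GRAY)
print(gg[5:22:3,:].tolist() if 0 else "")
cv2.imwrite("pics/w4.png",im);old=cv2.imread("pics/w3.png")
# tip shift between pictures, template match
t=old[208:262,302:330];r=cv2.matchTemplate(im[198:272,290:342],t,cv2.TM_CCOEFF_NORMED);l=cv2.minMaxLoc(r);print("tip shift",np.array(l[3])-[12,10],l[1])
v=at_z("wrist",c,.072)[:2]
tip=q[:2]+[-.00173,.00233];print("vial",v,"goal",q[:2]+v-tip)
x=q[:2]+v-tip;plan([x[0],x[1],.326],-.275,2,0)
E
```

```text
[323.92295074 132.2416954 ] (31.47331428527832, 45.78118896484375) [ 0.45917567 -0.16211495  0.33374223]
moved [9.64386898e-05 2.41779067e-04 1.49449194e-04]

tip shift [0 0] 0.9831495881080627
vial [ 0.47522165 -0.11539428] goal [ 0.47695165 -0.11772428]
[0, np.float64(-2.36), np.float64(0.39), np.float64(0.28), np.float64(0.004), np.float64(0.005), np.float64(0.001)]
[0, np.float64(-2.36), np.float64(0.39), np.float64(0.26), np.float64(0.004), np.float64(0.005), np.float64(0.001)]
clock 6.3 jaw now -0.266 j [-0.47  0.39  1.97 -0.    0.79 -0.2 ] tilt 0.99996 tot turn [0.008 0.009 0.002]
```

Run:
```python
from h import *
im=cv2.imread("pics/w4.png");old=cv2.imread("pics/w3.png")
t=old[108:140,303:337];r=cv2.matchTemplate(im,t,cv2.TM_CCOEFF_NORMED);l=cv2.minMaxLoc(r)
d=np.array(l[3])-[303,108];print(d,l[1])
x,y=np.array([319.7,123.9])+d
g=cv2.cvtColor(cv2.resize(im[int(y)-26:int(y)+26,int(x)-26:int(x)+26],None,fx=8,fy=8,interpolation=cv2.INTER_CUBIC),cv2.COLOR_BGR2GRAY)
h=cv2.HoughCircles(g,cv2.HOUGH_GRADIENT_ALT,1.5,20,param1=120,param2=.6,minRadius=60,maxRadius=160)
if h is not None: print([(round(a/8-.44+int(x)-26,1),round(b/8-.44+int(y)-26,1),round(c/8,1)) for a,b,c in h[0]])
c=(x,y);v=at_z("wrist",c,.072)[:2];q=read_state()["eef_pos"];tip=q[:2]+[-.00173,.00233]
print("vial",v,"goal",q[:2]+v-tip)
```

```text
[2 6] 0.9760249853134155
vial [ 0.47419655 -0.11353031] goal [ 0.47592655 -0.11586031]
```

Run:
```python
from h import *
plan([.474,-.1157,.314],-.275,2,0)
```

```text
[0, np.float64(-2.42), np.float64(0.99), np.float64(0.11), np.float64(0.004), np.float64(0.005), np.float64(0.001)]
[0, np.float64(-2.42), np.float64(0.99), np.float64(0.1), np.float64(0.004), np.float64(0.005), np.float64(0.001)]
clock 6.3 jaw now -0.266 j [-0.47  0.39  1.97 -0.    0.79 -0.2 ] tilt 0.99996 tot turn [0.008 0.009 0.002]
```

Emit:
send_rows(targets=[0, -2.4, 1, 0.1, 0.004, 0.005, 0, 0, -2.4, 0.9, 0.1, 0.004, 0.004, 0, 0, 0, 0, 0, 0, 0, 0, 0, 0, 0, 0, 0, 0, 0, 0, 0, 0, 0, 0, 0, 0])

```text
clock: 6.8
eef_pos: [0.4746, -0.1106, 0.3146]
orientation: [-1.071, 1.402, -1.406]
wrist_force: [0.7, 0.3, -0.4]
gripper_width: 0.015
```

Run:
```python
from h import *
s=read_state();print(s["clock"],s["eef_pos"],s["joint_vel"].round(3),-cv2.Rodrigues(s["orientation"])[0][:,1].round(4))
plan([.474,-.1157,.314],-.275,1,0)
im=camera("wrist");cv2.imwrite("pics/w5.png",im)
print(read_state()["eef_pos"]-s["eef_pos"])
print(proj("wrist",[.4742,-.1135,.072]))
cv2.imwrite("pics/w5c.png",cv2.resize(im[165:265,265:375],None,fx=6,fy=6,interpolation=cv2.INTER_CUBIC))
```

```text
6.8 [ 0.47459602 -0.11062788  0.31455547] [ 0.007 -0.004 -0.001 -0.001  0.001 -0.005] [-3.0e-04  2.3e-03  1.0e+00]
[0, np.float64(0.5), np.float64(0.06), np.float64(0.08), np.float64(-0.001), np.float64(0.007), np.float64(0.002)]
clock 6.8 jaw now -0.268 j [-0.36  0.42  1.99 -0.    0.73 -0.09] tilt 1.0 tot turn [-0.001  0.007  0.002]
[-3.32415654e-05 -1.77589729e-04  7.86080708e-05]
[[316.0022869 215.815996 ]]
```

View pics/w5c.png

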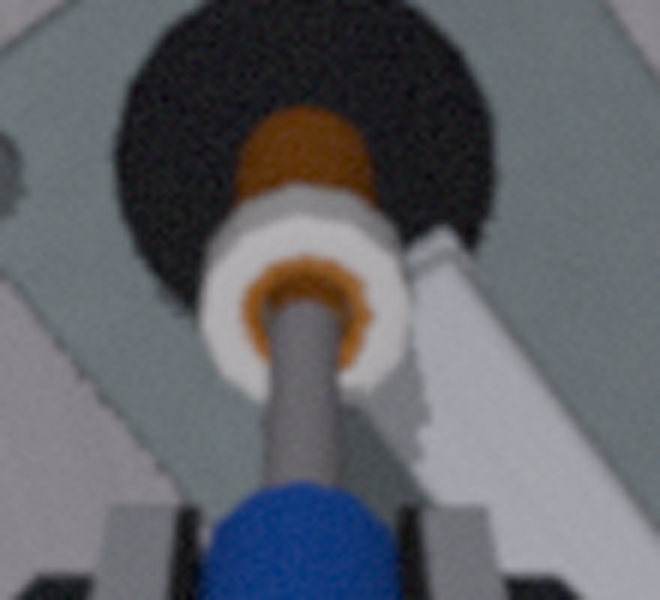

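```bash
cat >> h.py <<'E'
from scipy.optimize import fsolve
def tipxy(px):
    s=read_state();q=s["eef_pos"];zt=q[2]-.2257;a=np.linspace(0,6.283,60)
    def pred(v):
        b=np.array([*v,zt]);X=np.vstack([b+np.c_[.0035*np.cos(a),.0035*np.sin(a),0*a+.002],b+np.c_[.0025*np.cos(a),.0025*np.sin(a),0*a]])
        return np.array([proj("wrist",b+[0,0,.004])[0][0],proj("wrist",X)[:,1].min()])
    return fsolve(lambda v:pred(v)-px,q[:2])
E
python3 - <<'E'
from h import *
q=read_state()["eef_pos"]
t=tipxy([315.4,214.6]);print("tip",t,t-q[:2])
for c in((315.8,217.),(315.8,216.)):
    v=at_z("wrist",c,.072)[:2];print("vial",v,"move",v-t,"tool x,z cm",100*(v-t)@np.array([[-.265,.964],[-.964,-.265]]))
# check rim model: top edges of collar and amber ring for the vial estimate
a=np.linspace(0,6.283,90)
for r in(.012,.005):
    p=proj("wrist",np.c_[v[0]+r*np.cos(a),v[1]+r*np.sin(a),0*a+.072]);print(r,((p.min(0)-[265,165])*6+3).round(),((p.max(0)-[265,165])*6+3).round())
plan([q[0]+(v-t)[0],q[1]+(v-t)[1],.302],-.275,1,0)
E
```

```text
tip [ 0.47498756 -0.10873812] [0.00042478 0.00206735]
vial [ 0.47385224 -0.1142702 ] move [-0.00113532 -0.00553209] tool x,z cm [0.56337928 0.03715519]
vial [ 0.47403802 -0.11358984] move [-0.00094955 -0.00485173] tool x,z cm [0.49286963 0.03703465]
0.012 [198. 205.] [418. 409.]
0.005 [262. 266.] [354. 351.]
[0, np.float64(0.49), np.float64(1.26), np.float64(0.04), np.float64(-0.001), np.float64(0.007), np.float64(0.002)]
clock 6.85 jaw now -0.268 j [-0.36  0.42  1.99 -0.    0.73 -0.09] tilt 1.0 tot turn [-0.001  0.007  0.002]
```

Emit:
send_rows(targets=[0, 0.55, 0, 0, 0, 0.007, 0, 0, 0, 0, 0, 0, 0, 0, 0, 0, 0, 0, 0, 0, 0])

```text
clock: 7.15
eef_pos: [0.4727, -0.1176, 0.3153]
orientation: [-1.066, 1.408, -1.413]
wrist_force: [0.0, 0.4, 0.4]
gripper_width: 0.0152
```

Run:
```python
from h import *
s=read_state();q=s["eef_pos"];print(s["clock"],q,-cv2.Rodrigues(s["orientation"])[0][:,1].round(4))
im=camera("wrist");cv2.imwrite("pics/w6.png",im)
t=tipxy([315.4,214.6]);v=np.array([.4738,-.1142]);print(t,"move",100*(v-t)@np.array([[-.265,.964],[-.964,-.265]]))
cv2.imwrite("pics/w6c.png",cv2.resize(im[165:265,265:375],None,fx=6,fy=6,interpolation=cv2.INTER_CUBIC))
plan([q[0],q[1],.302],-.275,1,0)
```

```text
7.15 [ 0.4727327 -0.117606   0.315255 ] [-0.0015  0.0028  1.    ]
[ 0.47343148 -0.1156414 ] move [-0.14871674 -0.00267181]
[0, np.float64(-0.0), np.float64(1.33), np.float64(-0.01), np.float64(-0.002), np.float64(-0.002), np.float64(0.002)]
clock 7.2 jaw now -0.277 j [-0.38  0.42  1.99 -0.    0.73 -0.1 ] tilt 0.99999 tot turn [-0.002 -0.002  0.002]
```

View pics/w6c.png

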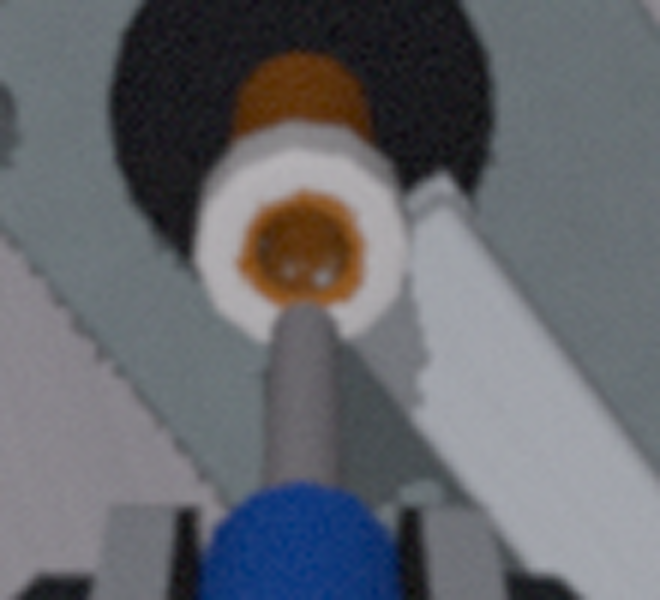

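Run:
```python
from h import *
s=read_state();q=s["eef_pos"];print(q)
v=at_z("wrist",(314.9,206.3),.072)[:2]
for r in(214.2,214.8):
  t=tipxy([315.4,r]);print(v,t,"move",100*(v-t)@np.array([[-.273,.962],[-.962,-.273]]))
a=np.linspace(0,6.283,90)
for r in(.012,.005):
    p=proj("wrist",np.c_[v[0]+r*np.cos(a),v[1]+r*np.sin(a),0*a+.072]);print(r,((p.min(0)-[265,165])*6+3).round(),((p.max(0)-[265,165])*6+3).round())
```

```text
[ 0.47275988 -0.11759352  0.31525038]
[ 0.47368075 -0.11403861] [ 0.47350114 -0.11539522] move [-0.13540903 -0.01975646]
[ 0.47368075 -0.11403861] [ 0.47339663 -0.11576456] move [-0.17379336 -0.01978591]
0.012 [192. 145.] [413. 353.]
0.005 [256. 207.] [348. 294.]
```

Emit:
send_rows(targets=[0, -0.15, 0.5, 0, 0, 0, 0, 0, 0, 0, 0, 0, 0, 0, 0, 0, 0, 0, 0, 0, 0])

```text
clock: 7.5
eef_pos: [0.4731, -0.1164, 0.3098]
orientation: [-1.065, 1.408, -1.414]
wrist_force: [-0.8, -0.7, -0.7]
gripper_width: 0.0152
```

Run:
```python
from h import *
s=read_state();q=s["eef_pos"];print(q,-cv2.Rodrigues(s["orientation"])[0][:,1].round(4))
v=np.array([.47370,-.11405]);t=tipxy([315.4,214.5]);print("tip",t,q[2]-.2257,"move",100*(v-t)@np.array([[-.273,.962],[-.962,-.273]]))
```

```text
[ 0.47311365 -0.11637643  0.30978675] [-0.0015  0.0029  1.    ]
tip [ 0.47379948 -0.11435956] 0.08408675331627241 move [-0.02706357 -0.01802057]
```

Emit:
send_rows(targets=[0, 0, 0.8, 0, 0, 0, 0, 0, 0, 0.8, 0, 0, 0, 0, 0, 0, 0.3, 0, 0, 0, 0, 0, 0, 0, 0, 0, 0, 0])

```text
clock: 7.9
eef_pos: [0.4731, -0.1163, 0.2887]
orientation: [-1.066, 1.409, -1.413]
wrist_force: [-0.5, 0.5, 0.5]
gripper_width: 0.0151
```

Run:
```python
from h import *
s=read_state();q=s["eef_pos"];print(s["clock"],q,s["gripper_width"],s["wrist_force"].round(1),s["moment"].round(2),-cv2.Rodrigues(s["orientation"])[0][:,1].round(4))
v=np.array([.47370,-.11405]);t=tipxy([315.4,214.5]);print("tip",t,q[2]-.2257,"move",100*(v-t)@np.array([[-.273,.962],[-.962,-.273]]))
im=camera("wrist");cv2.imwrite("pics/w7.png",im)
```

```text
7.9 [ 0.47311408 -0.11625907  0.28866231] 0.015072884647352508 [-0.5  0.5  0.5] [-0.05  0.05  0.02] [-8.0e-04  2.6e-03  1.0e+00]
tip [ 0.47363964 -0.1142016 ] 0.06296231345432551 move [-0.01623149  0.00166835]
```

Emit:
send_rows(targets=[0, 0, 0.8, 0, 0, 0, 0, 0, 0, 0.8, 0, 0, 0, 0, 0, 0, 0.8, 0, 0, 0, 0, 0, 0, 0.8, 0, 0, 0, 0, 0, 0, 0.2, 0, 0, 0, 0, 0, 0, 0, 0, 0, 0, 0])

```text
clock: 8.55
eef_pos: [0.4732, -0.1164, 0.2515]
orientation: [-1.066, 1.409, -1.413]
wrist_force: [-0.2, 0.6, -0.3]
gripper_width: 0.0147
```

Run:
```python
from h import *
s=read_state();q=s["eef_pos"];print(s["clock"],q,s["gripper_width"],s["wrist_force"].round(1),s["moment"].round(2),-cv2.Rodrigues(s["orientation"])[0][:,1].round(4))
print("to go cm",100*(q[2]-.2477))
```

```text
8.55 [ 0.47319283 -0.11640729  0.25154617] 0.014743377722417461 [-0.2  0.6 -0.3] [-0.02 -0.03 -0.03] [-6.0e-04  2.5e-03  1.0e+00]
to go cm 0.38461669861656056
```

Emit:
send_rows(targets=[0, 0, 0.25, 0, 0, 0, 0, 0, 0, 0.15, 0, 0, 0, 0, 0, 0, 0, 0, 0, 0, 0])

```text
clock: 8.85
eef_pos: [0.4733, -0.1164, 0.2477]
orientation: [-1.066, 1.408, -1.413]
wrist_force: [-0.1, -0.1, 1.1]
gripper_width: 0.0152
```

Emit:
send_rows(targets=[0, 0, 0.1, 0, 0, 0, 0, 0, 0, 0, 0, 0, 0, 0])

```text
clock: 9.05
eef_pos: [0.4732, -0.1164, 0.2479]
orientation: [-1.065, 1.407, -1.414]
wrist_force: [-0.4, 1.0, -1.2]
gripper_width: 0.0152
```

Emit:
send_rows(targets=[0, 0, 0.1, 0, 0, 0, 0, 0, 0, 0, 0, 0, 0, 0])

```text
clock: 9.25
eef_pos: [0.4732, -0.1164, 0.2478]
orientation: [-1.064, 1.406, -1.415]
wrist_force: [0.1, 0.1, 0.3]
gripper_width: 0.0149
```

Emit:
send_rows(targets=[0, 0, 0.25, 0, 0, 0, 0, 0, 0, 0.1, 0, 0, 0, 0])

```text
clock: 9.45
eef_pos: [0.4731, -0.1164, 0.2467]
orientation: [-1.063, 1.403, -1.417]
wrist_force: [-6.6, 2.0, 16.2]
gripper_width: 0.0152
```

Emit:
send_rows(targets=[0.4, 0, -0.05, 0, 0, 0, 0, 0.4, 0, 0, 0, 0, 0, 0, 0.4, 0, 0, 0, 0, 0, 0, 0.4, 0, 0, 0, 0, 0, 0, 0.4, 0, 0, 0, 0, 0, 0])

```text
clock: 9.95
eef_pos: [0.4733, -0.1164, 0.2471]
orientation: [-1.063, 1.402, -1.417]
wrist_force: [-0.5, -0.3, -0.5]
gripper_width: 0.0342
```

Run:
```python
from h import *
s=read_state();q=s["eef_pos"];print(s["clock"],q,s["gripper_width"],s["wrist_force"].round(1))
a=np.linspace(0,6.283,60)
for n in("scene","side"):
    im=camera(n);m=cv2.inRange(cv2.cvtColor(im,cv2.COLOR_BGR2HSV),(105,120,50),(128,255,255));x,y=proj(n,[.4738,-.114,.087])[0].round().astype(int)
    k,_,st,c=cv2.connectedComponentsWithStats(m[y-20:y+20,x-20:x+20]);print(n,(x,y),[(st[i].tolist(),(c[i]+[x-20,y-20]).round(1)) for i in range(1,k)])
    P_=np.vstack([np.c_[.4738+.008*np.cos(a),-.114+.008*np.sin(a),0*a+z] for z in(.072,.102)]);p=proj(n,P_);print(p.min(0).round(1)-[x-20,y-20],p.max(0).round(1)-[x-20,y-20])
    cv2.imwrite(f"pics/{n}2.png",im)
A=[cv2.imread(f"pics/{n}2.png") for n in("scene","side")]
c=lambda i,x,y:cv2.resize(A[i][y:y+80,x:x+80],None,fx=5,fy=5,interpolation=cv2.INTER_CUBIC)
cv2.imwrite("pics/c2.png",np.hstack([c(0,235,150),c(1,265,195)]))
plan([q[0],q[1],.33],-.275,3,.4)
```

```text
9.95 [ 0.47327276 -0.11643657  0.24708975] 0.03415563709446719 [-0.5 -0.3 -0.5]
scene (np.int64(271), np.int64(182)) [([20, 16, 4, 9, 20], array([272.6, 181.2])), ([18, 18, 1, 1, 1], array([269., 180.]))]
[16.6 15.1] [23.1 25.4]
side (np.int64(296), np.int64(234)) [([17, 13, 7, 13, 77], array([296.2, 232.9]))]
[16.7 12.6] [23.5 26.6]
[0.4, np.float64(0.01), np.float64(-2.76), np.float64(0.02), np.float64(-0.003), np.float64(-0.001), np.float64(0.001)]
[0.4, np.float64(0.01), np.float64(-2.76), np.float64(0.02), np.float64(-0.003), np.float64(-0.001), np.float64(0.001)]
[0.4, np.float64(0.0), np.float64(-2.76), np.float64(0.01), np.float64(-0.003), np.float64(-0.001), np.float64(0.001)]
clock 10.05 jaw now -0.277 j [-0.38  0.54  2.04 -0.    0.55 -0.1 ] tilt 0.99996 tot turn [-0.008 -0.002  0.003]
```

View pics/c2.png

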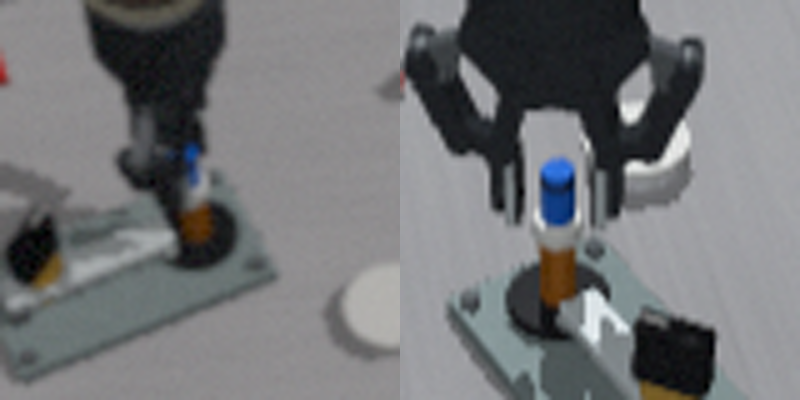

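The side crop shows the blue probe upright in the amber vial with its head on the white collar and both fingers clear. Its silhouette matches the "home" model to about 1 px. Next I lift away and look at the thumbscrew.

Emit:
send_rows(targets=[0.4, 0, -1.5, 0, 0, 0, 0, 0.4, 0, -2, 0, 0, 0, 0, 0.4, 0, -2.5, 0, 0, 0, 0, 0.6, 0, -2, 0, -0.008, 0, 0, 0.8, 3.2, 0, 1.6, 0, 0, 0, 1, 3.2, 0, 1.6, 0, 0, 0, 1, 3.2, 0, 1.6, 0, 0, 0, 1, 3, 0, 1.6, 0, 0, 0, 1, 0, 0, 0, 0, 0, 0, 1, 0, 0, 0, 0, 0, 0])

```text
clock: 11.05
eef_pos: [0.5004, -0.2591, 0.3301]
orientation: [-1.07, 1.409, -1.41]
wrist_force: [-0.6, -0.3, -0.3]
gripper_width: 0.0854
```

Run:
```python
from h import *
camera("side");s=read_state();q=s["eef_pos"];im=camera("wrist");cv2.imwrite("pics/w8.png",im)
print(s["clock"],q,(read_state()["eef_pos"]-q).round(4),s["joints"].round(2))
p=proj("wrist",[[.511,-.205,.085],[.511,-.205,.049],[.4738,-.114,.102]]);print(p.round(1))
x,y=p[0].round().astype(int)
y0=max(y-60,0);cv2.imwrite("pics/w8c.png",cv2.resize(im[y0:y0+120,x-80:x+80],None,fx=5,fy=5,interpolation=cv2.INTER_CUBIC));print(x-80,y0)
```

```text
11.1 [ 0.50044014 -0.25890907  0.33008913] [0.     0.0005 0.0001] [-0.59  0.49  1.79 -0.01  0.86 -0.32]
[[309.6 126.9]
 [310.3 120.3]
 [185.6 -28.4]]
230 67
```

View pics/w8c.png

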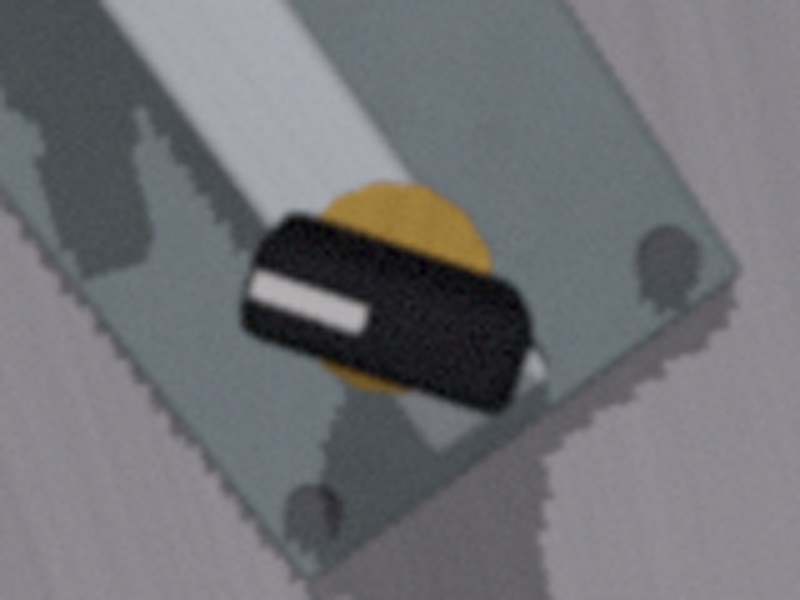

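Run:
```python
from h import *
c=lambda x,y:(230+x/5-.4,67+y/5-.4)
W=lambda x,y,z:at_z("wrist",c(x,y),z)[:2]
w=W(387,314,.085);b=W(390,287,.049);print("wing top",w,"brass",b)
ang=lambda d:np.arctan2(d[1],d[0])
wd=ang(W(247,268,.085)-W(527,356,.085)); wd2=ang(W(300,213,.085)-W(515,283,.085))
fy=[ang(W(565,0,.012)-W(738,270,.012)),ang(W(0,200,.012)-W(305,578,.012)),ang(W(738,270,.012)-W(305,578,.012))+np.pi/2]
cen=w
fv=ang(np.array([.4738,-.114])-w);print("wing dir",wd%6.283,wd2%6.283,"fixture y",fy,fv,np.linalg.norm(np.array([.4738,-.114])-w))
th=(wd%6.283)-np.mean(fy);print("theta",th)
jaw=wd+np.pi/2; jaw=(jaw+np.pi)%(2*np.pi)-np.pi;print("jaw options",jaw,jaw+np.pi,jaw-np.pi)
```

```text
wing top [ 0.50904462 -0.20603926] brass [ 0.50844946 -0.20694134]
wing dir 2.5658239376307836 2.5593363427613367 fixture y [np.float64(1.9148156256487727), np.float64(1.9430585934645432), np.float64(1.9266117556727531)] 1.9365014258540874 0.09855662273192112
theta 0.6376619460354274
jaw options -2.146565042753906 0.9950276108358871 -5.288157696343699
```

Run:
```python
from h import *
plan([.509,-.207,.30],-2.147,13,1)
```

```text
[1, np.float64(-0.4), np.float64(0.23), np.float64(-0.04), np.float64(-0.0), np.float64(0.144), np.float64(0.0)]
[1, np.float64(-0.39), np.float64(0.23), np.float64(-0.1), np.float64(-0.0), np.float64(0.144), np.float64(0.0)]
[1, np.float64(-0.37), np.float64(0.23), np.float64(-0.16), np.float64(-0.0), np.float64(0.144), np.float64(0.0)]
[1, np.float64(-0.34), np.float64(0.23), np.float64(-0.21), np.float64(-0.0), np.float64(0.144), np.float64(0.0)]
[1, np.float64(-0.31), np.float64(0.23), np.float64(-0.25), np.float64(-0.0), np.float64(0.144), np.float64(0.0)]
[1, np.float64(-0.27), np.float64(0.23), np.float64(-0.3), np.float64(-0.0), np.float64(0.144), np.float64(0.0)]
[1, np.float64(-0.23), np.float64(0.23), np.float64(-0.33), np.float64(-0.0), np.float64(0.144), np.float64(0.0)]
[1, np.float64(-0.18), np.float64(0.23), np.float64(-0.36), np.float64(-0.0), np.float64(0.144), np.float64(0.0)]
[1, np.float64(-0.12), np.float64(0.23), np.float64(-0.38), np.float64(-0.0), np.float64(0.144), np.float64(0.0)]
[1, np.float64(-0.07), np.float64(0.23), np.float64(-0.4), np.float64(-0.0), np.float64(0.144), np.float64(0.0)]
[1, np.float64(-0.01), np.float64(0.23), np.float64(-0.4), np.float64(-0.0), np.float64(0.144), np.float64(0.0)]
[1, np.float64(0.05), np.float64(0.23), np.float64(-0.4), np.float64(-0.0), np.float64(0.144), np.float64(0.0)]
[1, np.float64(0.11), np.float64(0.23), np.float64(-0.39), np.float64(-0.0), np.float64(0.144), np.float64(0.0)]
clock 11.15 jaw now -0.274 j [-0.59  0.49  1.79 -0.01  0.86 -0.32] tilt 0.99999 tot turn [-0.002  1.873  0.004]
```

Emit:
send_rows(targets=[1, -0.4, 0.2, 0, 0, 0.144, 0, 1, -0.4, 0.2, -0.1, 0, 0.144, 0, 1, -0.4, 0.2, -0.2, 0, 0.144, 0, 1, -0.3, 0.2, -0.2, 0, 0.144, 0, 1, -0.3, 0.2, -0.25, 0, 0.144, 0, 1, -0.3, 0.2, -0.3, 0, 0.144, 0, 1, -0.2, 0.2, -0.3, 0, 0.144, 0, 1, -0.2, 0.2, -0.4, 0, 0.144, 0, 1, -0.1, 0.2, -0.4, 0, 0.144, 0, 1, -0.1, 0.2, -0.4, 0, 0.144, 0])

```text
clock: 12.15
eef_pos: [0.5069, -0.2054, 0.3106]
orientation: [-0.195, -2.12, 2.123]
wrist_force: [-0.6, -0.2, -0.8]
gripper_width: 0.0852
```

Run:
```python
from h import *
plan([.509,-.207,.30],-2.147,4,1)
```

```text
[1, np.float64(-0.06), np.float64(0.27), np.float64(0.03), np.float64(-0.001), np.float64(0.097), np.float64(0.001)]
[1, np.float64(-0.06), np.float64(0.27), np.float64(0.02), np.float64(-0.001), np.float64(0.097), np.float64(0.001)]
[1, np.float64(-0.06), np.float64(0.27), np.float64(0.02), np.float64(-0.001), np.float64(0.097), np.float64(0.001)]
[1, np.float64(-0.06), np.float64(0.27), np.float64(0.01), np.float64(-0.001), np.float64(0.097), np.float64(0.001)]
clock 12.15 jaw now -1.758 j [-0.51  0.5   1.85 -0.    0.8   1.26] tilt 0.99999 tot turn [-0.003  0.389  0.004]
```

Emit:
send_rows(targets=[1, -0.1, 0.3, 0, 0, 0.12, 0, 1, -0.1, 0.3, 0, 0, 0.12, 0, 1, 0, 0.3, 0, 0, 0.1, 0, 1, 0, 0, 0, 0, 0, 0, 1, 0, 0, 0, 0, 0, 0])

```text
clock: 12.65
eef_pos: [0.5083, -0.1996, 0.3019]
orientation: [-0.521, -1.916, 1.919]
wrist_force: [-0.4, 0.3, 0.5]
gripper_width: 0.0853
```

Run:
```python
from h import *
s=read_state();q=s["eef_pos"];im=camera("wrist");cv2.imwrite("pics/w9.png",im);print(q,(read_state()["eef_pos"]-q).round(4))
p=proj("wrist",[.509,-.206,.085])[0];print("pred",p)
x,y=p.round().astype(int)
m=(im.max(2)<60).astype(np.uint8);k,L,st,c=cv2.connectedComponentsWithStats(m)
for i in range(1,k):
    if st[i,4]>200: print(st[i],c[i].round(1))
i=L[y,x]
if i and st[i,4]<6000:
    r=cv2.minAreaRect(np.argwhere(L==i)[:,::-1].astype(np.float32));print(r)
plan([.509,-.207,.30],-2.147,1,1)
```

```text
[ 0.5082851  -0.19963548  0.30192806] [-0.     -0.0001  0.    ]
pred [321.02677536 219.59527763]
[ 622    0   18   88 1326] [631.8  46.4]
[ 312  175   26   71 1425] [324.5 207.2]
[215 245  39  50 929] [230.8 265.7]
[    3   265   624   135 31708] [317.7 360.5]
[250 269  28  33 508] [263.1 285.3]
[620 290  20  33 376] [632.2 305.9]
((324.7665710449219, 209.73541259765625), (23.828506469726562, 70.11319732666016), 3.5763344764709473)
[1, np.float64(-0.44), np.float64(0.19), np.float64(0.59), np.float64(-0.003), np.float64(0.04), np.float64(0.005)]
clock 12.7 jaw now -2.107 j [-0.49  0.51  1.86 -0.    0.78  1.61] tilt 0.99998 tot turn [-0.003  0.04   0.005]
```

```bash
cat >> h.py <<'E'
from scipy.optimize import minimize
def wingfit(im,x0):
    "fit wing box (x,y,long-axis angle) to the black blob by IoU of convex hulls"
    m=(im.max(2)<60).astype(np.uint8);_,L,st,_=cv2.connectedComponentsWithStats(m)
    x,y=proj("wrist",[x0[0],x0[1],.085])[0].round().astype(int);w=L[y-12:y+13,x-12:x+13];i=np.bincount(w[w>0]).argmax()
    def hull(p):
        b=np.zeros(im.shape[:2],np.uint8);h=cv2.convexHull(np.round(p*8).astype(np.int32));cv2.fillConvexPoly(b,h,1,cv2.LINE_8,3);return b
    obs=hull(np.argwhere(L==i)[:,::-1].astype(np.float32))
    def cost(v):
        c,s=np.cos(v[2]),np.sin(v[2]);X=[[v[0]+a*.018*c-b*.007*s,v[1]+a*.018*s+b*.007*c,z] for a in(1,-1) for b in(1,-1) for z in(.05,.085)]
        h=hull(proj("wrist",np.array(X)));return 1-(h&obs).sum()/(h|obs).sum()
    best=min((minimize(cost,[x0[0],x0[1],x0[2]+d],method="Nelder-Mead",options=dict(initial_simplex=np.array([x0[0],x0[1],x0[2]+d])+np.array([[0,0,0],[.004,0,0],[0,.004,0],[0,0,.1]]))) for d in(-.1,0,.1)),key=lambda r:r.fun)
    return best.x,best.fun
E
python3 - <<'E'
from h import *
im=cv2.imread("pics/w9.png");v,f=wingfit(im,[.509,-.206,2.566]);print(v,f,"jaw",v[2]-np.pi/2-np.pi)
plan([v[0],v[1],.30],v[2]-1.5*np.pi,1,1)
E
```

```text
[ 0.50830572 -0.20756424  2.5910132 ] 0.10745140388768903 jaw -2.1213757838539546
[1, np.float64(-0.41), np.float64(0.19), np.float64(0.67), np.float64(-0.003), np.float64(0.015), np.float64(0.005)]
clock 12.7 jaw now -2.107 j [-0.49  0.51  1.86 -0.    0.78  1.61] tilt 0.99998 tot turn [-0.003  0.015  0.005]
```

Emit:
send_rows(targets=[1, -0.4, 0, 0.6, -0.003, 0.013, 0.005, 1, 0, 0, 0, 0, 0, 0, 1, 0, 2.4, 0, 0, 0, 0, 1, 0, 2.4, 0, 0, 0, 0, 1, 0, 1.8, 0, 0, 0, 0, 1, 0, 0, 0, 0, 0, 0, 1, 0, 0, 0, 0, 0, 0])

```text
clock: 13.4
eef_pos: [0.5091, -0.2084, 0.2359]
orientation: [-0.539, -1.915, 1.917]
wrist_force: [0.2, 0.4, 0.4]
gripper_width: 0.0855
```

Run:
```python
from h import *
s=read_state();print(s["eef_pos"],s["wrist_force"].round(1));plan([.5083,-.2076,.228],-2.121,1,1)
```

```text
[ 0.50908428 -0.2083865   0.23586004] [0.2 0.4 0.4]
[1, np.float64(0.11), np.float64(0.79), np.float64(-0.03), np.float64(0.0), np.float64(0.006), np.float64(-0.005)]
clock 13.4 jaw now -2.115 j [-0.51  0.62  1.9   0.    0.62  1.61] tilt 0.99999 tot turn [ 0.     0.006 -0.005]
```

Now lower the last 7 mm and close on the wing.

Emit:
send_rows(targets=[1, 0.1, 0.7, 0, 0, 0.006, -0.005, 0.5, 0, 0, 0, 0, 0, 0, 0, 0, 0, 0, 0, 0, 0, 0, 0, 0, 0, 0, 0, 0, 0, 0, 0, 0, 0, 0, 0, 0, 0, 0, 0, 0, 0, 0, 0, 0, 0, 0, 0, 0, 0, 0, 0, 0, 0, 0, 0, 0, 0, 0, 0, 0, 0, 0, 0], grip_force=30)

```text
clock: 14.3
eef_pos: [0.5087, -0.2078, 0.2315]
orientation: [-0.543, -1.912, 1.912]
wrist_force: [1.4, 0.6, 0.0]
gripper_width: 0.0136
```

Run:
```python
from h import *
s=read_state();print(s["eef_pos"],s["gripper_width"],s["wrist_force"].round(1),s["moment"].round(2));plan([.5083,-.2076,.228],-2.78,5,0)
```

```text
[ 0.50865741 -0.2077565   0.23149506] 0.013585567288114131 [1.4 0.6 0. ] [0.02 0.   0.05]
[0, np.float64(0.01), np.float64(0.07), np.float64(0.0), np.float64(0.0), np.float64(0.132), np.float64(-0.001)]
[0, np.float64(0.01), np.float64(0.07), np.float64(0.0), np.float64(0.0), np.float64(0.132), np.float64(-0.001)]
[0, np.float64(0.01), np.float64(0.07), np.float64(0.0), np.float64(0.0), np.float64(0.132), np.float64(-0.001)]
[0, np.float64(0.01), np.float64(0.07), np.float64(0.0), np.float64(0.0), np.float64(0.132), np.float64(-0.001)]
[0, np.float64(0.01), np.float64(0.07), np.float64(0.0), np.float64(0.0), np.float64(0.132), np.float64(-0.001)]
clock 14.3 jaw now -2.12 j [-0.51  0.62  1.9   0.    0.61  1.61] tilt 0.99999 tot turn [ 0.002  0.66  -0.003]
```

Emit:
send_rows(targets=[0, 0, 0, 0, 0, 0.1, 0, 0, 0, 0, 0, 0, 0.1, 0, 0, 0, 0, 0, 0, 0.1, 0, 0, 0, 0, 0, 0, 0.1, 0, 0, 0, 0, 0, 0, 0, 0])

```text
clock: 14.8
eef_pos: [0.5088, -0.2076, 0.2315]
orientation: [-0.862, -1.642, 1.641]
wrist_force: [0.4, 1.1, -1.7]
gripper_width: 0.0134
```

Run:
```python
from h import *
s=read_state();print(s["eef_pos"],s["gripper_width"],s["wrist_force"].round(1),s["moment"].round(2));plan([.5085,-.2077,.2315],-2.78,2,0)
```

```text
[ 0.50876504 -0.20764827  0.23148141] 0.013414273959600504 [ 0.4  1.1 -1.7] [ 0.05  0.09 -0.05]
[0, np.float64(0.01), np.float64(-0.0), np.float64(0.01), np.float64(0.001), np.float64(0.123), np.float64(-0.001)]
[0, np.float64(0.0), np.float64(-0.0), np.float64(0.01), np.float64(0.001), np.float64(0.123), np.float64(-0.001)]
clock 14.8 jaw now -2.534 j [-0.51  0.62  1.9   0.    0.61  2.03] tilt 0.99999 tot turn [ 0.003  0.246 -0.003]
```

Emit:
send_rows(targets=[0, 0, 0, 0, 0, 0.1, 0, 0, 0, 0, 0, 0, 0.1, 0, 0, 0, 0, 0, 0, 0, 0])

```text
clock: 15.1
eef_pos: [0.5088, -0.2076, 0.2315]
orientation: [-0.99, -1.506, 1.504]
wrist_force: [0.4, 1.0, -1.1]
gripper_width: 0.0133
```

Run:
```python
from h import *
s=read_state();print(s["gripper_width"],s["wrist_force"].round(1),s["moment"].round(2));plan([.5085,-.2077,.2315],-2.78,1,0)
```

```text
0.013284722473309382 [ 0.4  1.  -1.1] [ 0.05  0.03 -0.14]
[0, np.float64(0.0), np.float64(0.0), np.float64(0.03), np.float64(0.003), np.float64(0.048), np.float64(-0.002)]
clock 15.1 jaw now -2.732 j [-0.51  0.62  1.9   0.    0.61  2.22] tilt 0.99999 tot turn [ 0.003  0.048 -0.002]
```

Emit:
send_rows(targets=[0, 0, 0, 0, 0, 0.08, 0])

```text
clock: 15.2
eef_pos: [0.5088, -0.2076, 0.2315]
orientation: [-1.035, -1.453, 1.451]
wrist_force: [0.6, 2.4, 0.8]
gripper_width: 0.0136
```

Run:
```python
from h import *
s=read_state();print(s["gripper_width"],s["wrist_force"].round(1),s["moment"].round(2));plan([.5085,-.2077,.2315],-2.78,1,0)
```

```text
0.013566392817966432 [0.6 2.4 0.8] [ 0.42 -0.06  0.85]
[0, np.float64(0.0), np.float64(-0.0), np.float64(0.04), np.float64(0.003), np.float64(-0.027), np.float64(-0.002)]
clock 15.2 jaw now -2.807 j [-0.51  0.62  1.9   0.    0.61  2.3 ] tilt 0.99999 tot turn [ 0.003 -0.027 -0.002]
```

Emit:
send_rows(targets=[0, 0, 0, 0, 0, 0.08, 0])

```text
clock: 15.3
eef_pos: [0.5089, -0.2074, 0.2316]
orientation: [-1.078, -1.4, 1.398]
wrist_force: [0.2, 4.4, 2.7]
gripper_width: 0.0137
```

Run:
```python
from h import *
s=read_state();print(s["gripper_width"],s["wrist_force"].round(1),s["moment"].round(2));plan([.5085,-.2077,.2315],-2.78,1,0)
```

```text
0.013721625951615113 [0.2 4.4 2.7] [0.63 0.03 2.22]
[0, np.float64(-0.02), np.float64(0.01), np.float64(0.04), np.float64(0.002), np.float64(-0.101), np.float64(-0.002)]
clock 15.3 jaw now -2.881 j [-0.51  0.62  1.9   0.    0.61  2.37] tilt 0.99999 tot turn [ 0.002 -0.101 -0.002]
```

The reaction torque rose to 2.2 N·m at jaw ≈ -2.8, which matches the predicted seat angle of -2.785, so the screw is firmly seated. I'll hold briefly, then back off to jaw ≈ -1.21.

Emit:
send_rows(targets=[0, 0, 0, 0, 0, 0.02, 0, 0, 0, 0, 0, 0, 0, 0, 0, 0, 0, 0, -0.1, 0, 0, 0, 0, 0, 0, -0.14, 0, 0, 0, 0, 0, 0, -0.14, 0, 0, 0, 0, 0, 0, -0.14, 0, 0, 0, 0, 0, 0, -0.14, 0, 0, 0, 0, 0, 0, -0.14, 0, 0, 0, 0, 0, 0, -0.14, 0, 0, 0, 0, 0, 0, 0, 0])

```text
validation failed for argument at $.ta...
```

Run:
```python
from h import *
s=read_state();print(s["gripper_width"],s["wrist_force"].round(1),s["moment"].round(2));plan([.5087,-.2077,.2315],-1.215,5,0)
```

```text
0.013721625951615113 [0.2 4.4 2.7] [0.63 0.03 2.22]
[0, np.float64(-0.01), np.float64(0.0), np.float64(0.01), np.float64(0.0), np.float64(-0.333), np.float64(-0.001)]
[0, np.float64(-0.0), np.float64(0.0), np.float64(0.01), np.float64(0.0), np.float64(-0.333), np.float64(-0.001)]
[0, np.float64(-0.0), np.float64(0.0), np.float64(0.01), np.float64(0.0), np.float64(-0.333), np.float64(-0.001)]
[0, np.float64(0.0), np.float64(0.0), np.float64(0.01), np.float64(0.0), np.float64(-0.333), np.float64(-0.001)]
[0, np.float64(0.0), np.float64(0.0), np.float64(0.01), np.float64(0.0), np.float64(-0.333), np.float64(-0.001)]
clock 15.3 jaw now -2.881 j [-0.51  0.62  1.9   0.    0.61  2.37] tilt 0.99999 tot turn [ 0.    -1.666 -0.004]
```

Emit:
send_rows(targets=[0, 0, 0, 0, 0, 0.02, 0, 0, 0, 0, 0, 0, 0, 0, 0, 0, 0, 0, 0, -0.1, 0, 0, 0, 0, 0, 0, -0.14, 0, 0, 0, 0, 0, 0, -0.14, 0, 0, 0, 0, 0, 0, -0.14, 0, 0, 0, 0, 0, 0, -0.14, 0, 0, 0, 0, 0, 0, -0.14, 0, 0, 0, 0, 0, 0, -0.14, 0, 0, 0, 0, 0, 0, 0, 0])

```text
clock: 16.3
eef_pos: [0.5084, -0.2082, 0.2315]
orientation: [-0.343, -2.047, 2.043]
wrist_force: [0.3, 2.9, 0.1]
gripper_width: 0.0133
```

Run:
```python
from h import *
s=read_state();print(s["gripper_width"],s["wrist_force"].round(1),s["moment"].round(2));plan([.5087,-.2077,.2315],-1.215,5,0)
```

```text
0.013302654623006588 [0.3 2.9 0.1] [ 0.29 -0.08  0.03]
[0, np.float64(-0.0), np.float64(-0.0), np.float64(-0.01), np.float64(0.0), np.float64(-0.137), np.float64(-0.001)]
[0, np.float64(-0.0), np.float64(-0.0), np.float64(-0.01), np.float64(0.0), np.float64(-0.137), np.float64(-0.001)]
[0, np.float64(-0.01), np.float64(-0.0), np.float64(-0.01), np.float64(0.0), np.float64(-0.137), np.float64(-0.001)]
[0, np.float64(-0.01), np.float64(-0.0), np.float64(-0.01), np.float64(0.0), np.float64(-0.137), np.float64(-0.001)]
[0, np.float64(-0.01), np.float64(-0.0), np.float64(-0.01), np.float64(0.0), np.float64(-0.137), np.float64(-0.001)]
clock 16.3 jaw now -1.9 j [-0.51  0.62  1.9   0.01  0.61  1.39] tilt 0.99999 tot turn [ 0.001 -0.685 -0.004]
```

Emit:
send_rows(targets=[0, 0, 0, 0, 0, -0.14, 0, 0, 0, 0, 0, 0, -0.14, 0, 0, 0, 0, 0, 0, -0.14, 0, 0, 0, 0, 0, 0, -0.14, 0, 0, 0, 0, 0, 0, -0.06, 0, 0, 0, 0, 0, 0, 0, 0, 0, 0, 0, 0, 0, 0, 0])

```text
clock: 17.0
eef_pos: [0.5082, -0.209, 0.2315]
orientation: [-0.292, 2.068, -2.061]
wrist_force: [0.4, 2.4, -0.2]
gripper_width: 0.0136
```

Run:
```python
from h import *
s=read_state();print(s["clock"],s["gripper_width"],s["wrist_force"].round(1),s["moment"].round(2),s["joint_vel"].round(3));plan([.5087,-.2077,.2315],-1.215,1,0)
A=[camera("scene"),camera("side"),camera("wrist")]
for n,i in zip("abc",A): cv2.imwrite(f"pics/end_{n}.png",i)
def c(i,x,y,w,f):return cv2.resize(A[i][y:y+w,x:x+w],None,fx=f,fy=f,interpolation=cv2.INTER_CUBIC)
cv2.imwrite("pics/endm.png",np.hstack([c(1,265,215,80,5),c(2,210,170,200,2)]))
from functools import reduce
for n,l in(("scene","dish"),("scene","pot"),("scene","reagent"),("scene","flask"),("scene","slide_box"),("scene","tip_box"),("scene","orange_probe"),("scene","grey_probe"),("scene","blue_probe"),("side","blue_probe"),("side","orange_probe"),("side","dish")):
    print(n,l,[(np.round(d["point"],1).tolist(),round(d["confidence"],2)) for d in boxes_of(n,l)][:2])
```

```text
17.0 0.013618213424681428 [ 0.4  2.4 -0.2] [0.19 0.02 0.08] [-0.003  0.    -0.001  0.003  0.     0.013]
[0, np.float64(-0.09), np.float64(0.0), np.float64(-0.11), np.float64(0.002), np.float64(-0.068), np.float64(-0.006)]
clock 17.0 jaw now -1.283 j [-0.51  0.62  1.9   0.01  0.61  0.76] tilt 0.99998 tot turn [ 0.002 -0.068 -0.006]
scene dish [([314.6, 206.9], 0.82)]
scene pot [([320.2, 277.9], 0.83)]
scene reagent [([257.2, 279.7], 0.96)]
scene flask [([394.5, 270.9], 0.88), ([259.7, 200.3], 0.37)]
scene slide_box [([462.4, 175.0], 0.68)]
scene tip_box [([148.5, 211.2], 0.66)]
scene orange_probe []
scene grey_probe [([387.3, 190.0], 0.5)]
scene blue_probe [([382.0, 197.6], 0.36)]
side blue_probe []
side orange_probe []
side dish []
```

View pics/endm.png

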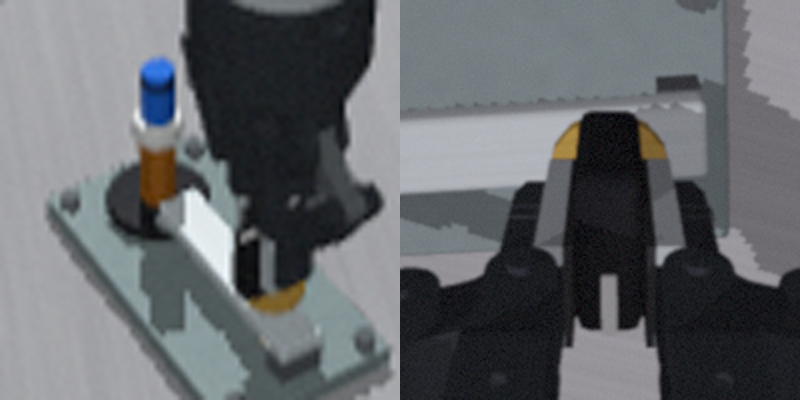

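The crop shows the blue probe seated upright in the vial with the gripper clear of it. The wing is held flat between the pads, about 4° short of square to the clamp bar. One small trim turn, then final checks.

Emit:
send_rows(targets=[0, 0, 0, 0, 0, -0.06, 0, 0, 0, 0, 0, 0, 0, 0, 0, 0, 0, 0, 0, 0, 0, 0, 0, 0, 0, 0, 0, 0])

```text
clock: 18.15
eef_pos: [0.5082, -0.209, 0.2315]
orientation: [-0.353, 2.031, -2.026]
wrist_force: [0.4, 0.8, 0.7]
gripper_width: 0.0138
```

Run:
```python
from h import *
s=read_state();print(s["clock"],s["gripper_width"],s["wrist_force"].round(1),s["moment"].round(2),s["joint_vel"].round(3))
plan([.5087,-.2077,.2315],-1.215,1,0)
for f in("scene0","end_a"):
    h=cv2.cvtColor(cv2.imread(f"pics/{f}.png"),cv2.COLOR_BGR2HSV)[165:225,345:425];m=cv2.inRange(h,(5,150,120),(20,255,255));print(f,cv2.connectedComponentsWithStats(m)[2:])
```

```text
18.15 0.013752285139762241 [0.4 0.8 0.7] [ 0.17 -0.01  0.1 ] [-0.    -0.    -0.002 -0.001  0.001  0.013]
[0, np.float64(-0.09), np.float64(-0.0), np.float64(-0.1), np.float64(0.002), np.float64(-0.005), np.float64(-0.006)]
clock 18.15 jaw now -1.22 j [-0.51  0.62  1.9   0.01  0.61  0.7 ] tilt 0.99998 tot turn [ 0.002 -0.005 -0.006]
scene0 (array([[   0,    0,   80,   60, 4780],
       [  60,   21,    5,    5,   18],
       [  61,   28,    2,    2,    2]], dtype=int32), array([[39.40711297, 29.52447699],
       [61.72222222, 23.11111111],
       [61.5       , 28.5       ]]))
end_a (array([[   0,    0,   80,   60, 4774],
       [  60,   21,    5,    5,   18],
       [  59,   27,    4,    3,    8]], dtype=int32), array([[39.38123167, 29.52639296],
       [61.72222222, 23.11111111],
       [60.375     , 28.125     ]]))
```

All in place: orange probe unmoved, wing held at jaw -1.22 (about 1.565 rad off the seat) and at rest.

```bash
python3 -c "
from rig import *
print(finish_job())"
```

```text
the job is handed in; nothing more can be done
None
```

I moved the blue probe from the rack into the amber vial on the grey clamp and released it. I then turned the thumbscrew clockwise to its stop, backed it off a quarter turn, and handed in still gripping it. The job was handed in at about 18 s of the 56 s allowed; no verdict was reported.

**Checks that passed**
- **Probe:** Pressing it down met 16 N at the expected height. Its outline after release matched the fully-home model to about 1 px in the side view. The last picture shows it upright, with the head on the collar and the gripper clear.
- **Seating:** The reaction torque rose to about 2.2 N·m, near the jaw angle predicted for the seat.
- **Final hold:** The jaw stands about 1.565 rad off the seat direction. The wing lies flat between the pads at 13.8 mm under 30 N grip, with the arm practically at rest.
- **Bystanders:** In the scene view all six loose bystanders and the grey probe are within a few pixels of their starts, and the orange probe's blob did not move.

**Checks that failed or disagreed**
- **Detectors:** At the end they missed the orange probe in both views and the blue probe and dish in the side view. The scene view put "blue probe" on the rack with low confidence. I relied on colour blobs and pictures for the two probes.
- **Screw angle:** At the stop the jaws turned about 0.1 rad past the predicted seat, through give or slip. The angle is inferred from the jaw and the plate edges, not measured directly. I took no picture after the last 0.06 rad trim.
- **Wrist camera:** It read roughly 2 mm off from the tool pose, so I aligned probe to vial within the same image.

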